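# Mesh the sorting tub's toothed cap and swing its chute to the green cup

### The arm

A 6-joint arm with a two-finger parallel gripper is mounted at the origin on the work surface. World frame = base frame: x ahead of the robot, y to its left, z up, the work surface at z = 0. Lengths are in m, angles in rad, forces in N, time in s.
With the tool pointing down it reaches from about 0.375 to 0.9 m from the base axis. Payload 3.1 kg.
Tool frame: the origin (TCP) lies on the centre line of the jaws, within the pads' length; the fingertips stand ahead of it and the grasp point (between the pads) lies 3 mm ahead of it (robot.tip_reach is the z of the fingertips in the tool frame, in m); z points along the fingers, y is the line along which they close (so a half turn about z gives the same grasp; the last joint's range is limited). The gripper opens to 87 mm and grips with 3 to 60 N. Pads are 19 mm wide; open, the fingers measure 117 mm over their backs; the gripper's body (75 mm by 190 mm) begins 51 mm behind the grasp point.
Start: joints at [-1.379, 0.527, 1.433, -0, 1.181, -0.178], TCP at [0.226, -0.583, 0.245] pointing down, gripper open.
Joint ranges: [-3.08, 3.08], [-0.75, 2.2], [0.22, 2.44], [-1.43, 4.57], [0, 2.65], [-2.85, 2.85]. Speed limits (rad/s): [2.79, 2.79, 3.14, 3.14, 3.14, 3.14].

### API

Orientations are given as a unit quaternion [x, y, z, w].
In Python, from rig import sensors, eyes, ticket, robot gives the robot as it stands.
- The arm moves only by the tool drive_tool, never from a script. Its argument "deltas" is a list that holds one entry, the list of rows, each a list of 6 numbers: the shift along the tool's x, y, z in mm, then the turn, a rotation vector about the tool's x, y, z in rad. A call has 1 to 8 rows; each row shifts and turns the commanded pose from where the row before left it, along the tool's axes as they then stand; what a row does not reach is not made up. A row lasts 1/12 s, in which the tool goes at most 41.7 mm and 7.16 degrees, less where a joint would pass 70% of its speed; a pose out of reach is approached as far as the arm can. A call is refused whole if a number of a shift passes 41.7 or a number of a turn 0.125, either way. A call with a gripper value outside its range is refused whole. "gripper" is the opening in per cent of the stroke, from 0 (shut) to 100 (fully open), set as the call begins (left out, the last holds). The fingers move at their own pace and stop on an object; "squeeze" is the grip in N (left out, the last holds). Time passes only in rows, so rows that do not move let the fingers close. It gives the time, the measured TCP pose, the force, the opening and the grip force at its end, in the units of the state.
- sensors.get_obs(): the state, without advancing time (a new reading comes with each control period).
- eyes.camera(name): name is "side" or "top" or "wrist"; returns a dict with "img" (480x640x3 uint8, red, green, blue), "fov_y" (degrees; the focal length in pixels is half the picture's height over the tangent of half this angle, whatever the lens; pixels are square), "cx", "cy" (the principal point, pixels), "xyz" and "attitude" of the camera in the world; the wrist camera has in their place "hand_eye" (4x4, takes a point from camera to tool coordinates, whose origin is the TCP and whose axes are the flange's). Camera axes: x right, y up, looking along -z (the intrinsics and any distortion apply to the point x, -y, -z); pixel columns grow to the right and rows downward; lengths in m; the calibration is good to about 2 mm. The wrist camera is an equidistant fisheye: a pixel r from the principal point sees the ray r / f radians off the axis. A picture is of the moment at which its call begins: read the wrist's pose just before it. There is no depth.
- ticket.hand_in(): hands the job in; it is judged then, once.
The state is a dict: "time": time; "q": joint angles; "joint_velocities": joint speeds; "joint_torque": joint torques, N m; "position": TCP position; "tool_rot": TCP orientation; "ft_force": force on the tool from outside, world axes, zero at the start; "moment": the same for the moment, N m; "grip_width": finger opening in m; "grip_force": force on a finger pad.
Only numpy, scipy, OpenCV 4.12 (cv2) and the standard library are available. Lean on these libraries where they do the work, as an engineer would, in place of code of your own. Each camera call takes 0.05 s, during which the arm holds its last target. There are 200 camera calls.

### The job

Pick up the red toothed twist cap, set it on the spindle of the clear sorting tub and ease it down with a light hand, rocking it to and fro until its teeth drop fully home between the spindle's teeth. Then, by turning the cap only (do not push the tub or chute with the gripper), swing the orange chute counter-clockwise from the white cup all the way round to its stop at the green cup, and let go with the cap still fully home. Never force the teeth, and leave the bottles, pot and colander alone.

Things in the scene. Friction and masses are not known exactly. Their poses are not given: they have to be found in the camera images.
- cap_grip (a point): Point to grip on the loose red toothed twist cap: on its axis, 43 mm above its tooth tips. The cap stands upright on its teeth on the boards, z up, and weighs 0.11 to 0.23 kg. The grip is a flat-sided bar 50 mm long (along cap x) and 24 mm wide (y), from 18 to 55 mm above the tooth tips, with a white line along x on top. Seated fully home, this point is 43 mm above seat.
- cap_foot (a point): Middle of the cap's underside, level with its tooth tips. Four steel teeth 10 mm long and 8 mm wide, 21 to 31 mm from the axis, one on the cap's +x axis, the others 90 degrees apart. Above them a red disc, 66 mm across, from 10 to 18 mm up. A 16 mm square bore for the guide post runs up the middle from 10 to 29 mm.
- seat (a point): Point on the spindle's upright axis, on the floor of its steel crown (66 mm across; four blocky teeth 9 mm high, 21 to 31 mm from the axis, 90 degrees apart, with gaps about 10 degrees wider than a cap tooth). Fully home, the cap's tooth tips are at this height; tip on tip the cap stands 9 mm higher. The crown's tooth angle differs every time, is not given and must be found by feel.
- post_tip (a point): Top of the brass guide post on the spindle axis, 13 mm across, 26 mm above seat, tapered over its top 5 mm. Post and crown ride on a spring: sinking starts at about 3 N, takes 1 N more per mm, and is hard after 5 mm. When teeth meet gaps the crown springs back up and the load falls off. Pressed lightly it keeps still as the cap's teeth slip round over it; pressed hard it drags round.
- tub: Clear round tub, 198 mm across, 106 mm high, grey lid, clipped to the boards; origin at the middle of its underside, 138 mm below seat. Two cups 62 mm across, 80 mm high, are fixed to its -x side, centres 135 mm from the axis: white 0.5 rad to the +y side of the tub's -x axis, green 0.5 rad to the -y side. It carries chute and spindle.
- chute (a joint): Angle of the orange chute (128 mm long, 108 to 123 mm above the boards), rad: 0 over the white cup, 1.0 at its hard stop over the green cup, growing counter-clockwise from above. Starts at 0 to 0.3, stays where left, takes about 0.16 N m to turn. Meshed, cap, crown and chute turn together; above 0.6 N m an overload clutch slips.
- bottle_a: Green glass beer bottle, 62 mm across, 227 mm high, standing; origin under its centre. Leave alone.
- bottle_b: A second such bottle. Leave alone.
- pot: Dented aluminium pot, 180 mm across, 95 mm high; origin under its centre. Leave alone.
- colander: White plastic colander, 196 mm across, 75 mm high; origin under its centre. Leave alone.
There are look-alikes about, which are no part of the job. Several things look just like the part that bears cap_grip: the one meant starts farthest to the robot's right.

How it is judged:
By the outcome, as a careful person would: the job done as asked, in the order asked, and still so for the second after the job is handed in, with the robot touching nothing.
It also fails if it takes over 67 s, if anything falls off the work surface, if the arm or the gripper's body presses on something with over 40 N, if the wrist force passes 120 N, or if a joint passes its speed limit or range.

## Working session

There is one attempt and no reset: what is moved stays moved. The work goes in short steps, Python scripts to look and compute and a tool call to move; the robot and the scene stay as the last step left them, time stands still between calls to the robot, and variables do not carry over. Pictures are saved under pics/ and viewed, at most 10 in all, crops included, and the job is handed in when it is done.

Besides the shell and the picture viewer there is one more tool, called after "Emit:" in YAML: its name, and indented under it one key for each argument. drive_tool: Moves the arm, as the interface text tells. Its arguments: {"type":"object","properties":{"deltas":{"type":"array"},"gripper":{"type":"number"},"squeeze":{"type":"number"}},"required":["deltas"]}

```bash
ls; mkdir -p pics; cat > h.py <<'E'
import numpy as np, cv2
from scipy.spatial.transform import Rotation as R
from rig import sensors, eyes, ticket, robot
def pose():
    o=sensors.get_obs(); T=np.eye(4); T[:3,:3]=R.from_quat(o["tool_rot"]).as_matrix(); T[:3,3]=o["position"]; return T
def cam(n):
    T=pose(); c=eyes.camera(n)
    if n=="wrist": c["T"]=T@np.array(c["hand_eye"])
    else:
        M=np.eye(4); a=np.array(c["attitude"]); M[:3,:3]=R.from_quat(a).as_matrix() if a.size==4 else a.reshape(3,3); M[:3,3]=c["xyz"]; c["T"]=M
    c["n"]=n; c["f"]=240/np.tan(np.radians(c["fov_y"])/2); return c
def ray(c,u,v):
    x,y=(u-c["cx"])/c["f"],(v-c["cy"])/c["f"]
    if c["n"]=="wrist":
        r=np.hypot(x,y)+1e-12; d=np.array([x/r*np.sin(r),-y/r*np.sin(r),-np.cos(r)])
    else: d=np.array([x,-y,-1.])
    return c["T"][:3,3], c["T"][:3,:3]@d
def onz(c,u,v,z):
    o,d=ray(c,u,v); return o+d*(z-o[2])/d[2]
def save(c,f,crop=None,s=1):
    im=c["img"][...,::-1]
    if crop: im=im[crop[1]:crop[3],crop[0]:crop[2]]
    cv2.imwrite("pics/"+f,cv2.resize(im,None,fx=s,fy=s,interpolation=cv2.INTER_CUBIC))
E
python3 - <<'E'
from h import *
import pickle
for n in("top","side","wrist"):
    c=cam(n); pickle.dump(c,open(n+".pkl","wb")); save(c,n+"0.png")
    print(n,{k:v for k,v in c.items() if k not in("img",)})
print(sensors.get_obs(), robot.tip_reach)
E
```

```text
pics
top {'fov_y': 42.74527959527531, 'cx': 323.9934301915117, 'cy': 243.66795831333823, 'xyz': array([0.43563281, 0.04023697, 1.45895846]), 'attitude': array([-0.03272907,  0.0376583 ,  0.7101917 , -0.70223814]), 'T': array([[-0.01158081,  0.99498236, -0.09937802,  0.43563281],
       [-0.99991244, -0.0108869 ,  0.00752202,  0.04023697],
       [ 0.00640236,  0.09945643,  0.99502132,  1.45895846],
       [ 0.        ,  0.        ,  0.        ,  1.        ]]), 'n': 'top', 'f': np.float64(613.2696957057982)}
side {'fov_y': 47.72343491563288, 'cx': 326.4569600399418, 'cy': 237.1957090948078, 'xyz': array([0.08712001, 0.6574034 , 1.08694459]), 'attitude': array([-0.11010242,  0.33007277,  0.88200956, -0.31778697]), 'T': array([[-0.7737778 ,  0.48789866, -0.40400843,  0.08712001],
       [-0.63326591, -0.58012682,  0.51227645,  0.6574034 ],
       [ 0.01556287,  0.65223291,  0.75785884,  1.08694459],
       [ 0.        ,  0.        ,  0.        ,  1.        ]]), 'n': 'side', 'f': np.float64(542.5692161533551)}
wrist {'fov_y': 65.70646984690485, 'cx': 322.27121588733587, 'cy': 237.3100734
[... 676 characters left out ...]
5, 'q': array([-1.37951459e+00,  5.28265964e-01,  1.43359826e+00,  1.43984184e-06,
        1.18141196e+00, -1.78495596e-01]), 'joint_velocities': array([-0.00141823, -0.00119668, -0.00333023, -0.00106503,  0.00045318,
       -0.00191395]), 'joint_torque': array([ 1.40621618e-03, -4.40430236e+01, -1.76843351e+01,  6.33149687e-02,
        5.53146971e-02, -1.18320713e-04]), 'position': array([ 0.22580906, -0.58222036,  0.2437913 ]), 'tool_rot': array([ 9.82956426e-01,  1.83836767e-01, -4.71562626e-06, -8.41749550e-04]), 'ft_force': array([ 0.20467687, -0.29667876, -1.2294662 ]), 'moment': array([ 0.05219398,  0.01894328, -0.00259373]), 'grip_force': 0.0, 'grip_width': 0.08695901781379417} 0.022
```

View pics/top0.png

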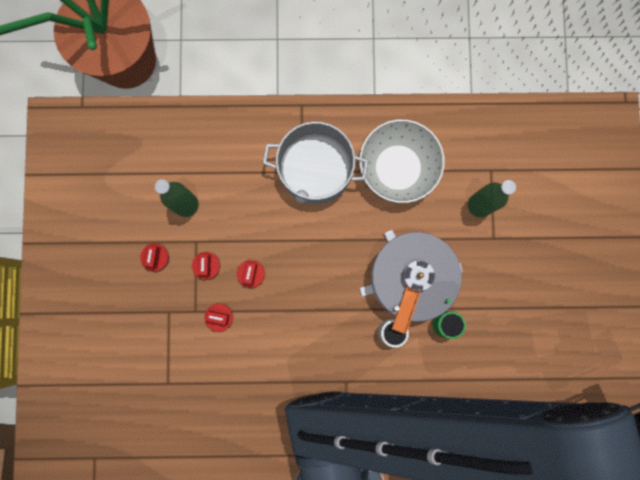

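View pics/side0.png

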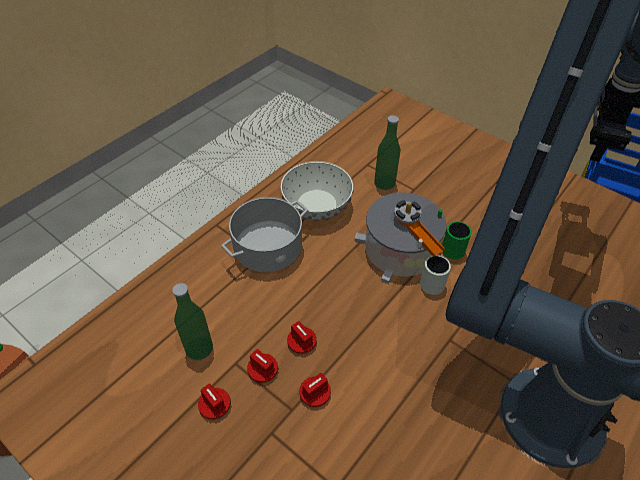

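```bash
cat > m.py <<'E'
from h import *
import pickle
T=pickle.load(open("top.pkl","rb"));S=pickle.load(open("side.pkl","rb"))
def caps(c):
    hsv=cv2.cvtColor(c["img"],cv2.COLOR_RGB2HSV)
    m=((hsv[...,0]<6)|(hsv[...,0]>174))&(hsv[...,1]>190)&(hsv[...,2]>90)
    m=cv2.morphologyEx(m.astype(np.uint8),cv2.MORPH_CLOSE,np.ones((7,7)))
    n,l,s,ce=cv2.connectedComponentsWithStats(m)
    for i in range(1,n):
        if s[i,4]<250: continue
        wm=((l==i)&(hsv[...,1]<110)&(hsv[...,2]>140)).astype(np.uint8)
        v,u=np.nonzero(wm)
        P=np.array([onz(c,a,b,.055)[:2] for a,b in zip(u,v)]) if len(u)>3 else None
        print(c["n"],"blob",ce[i].round(1),s[i,:5])
        if P is not None:
            w,V=np.linalg.eigh(np.cov(P.T)); d=V[:,1]
            print("   line centre",P.mean(0).round(4),"ang deg",np.degrees(np.arctan2(d[1],d[0])).round(1),"len",np.sqrt(12*w[1]).round(3),len(u))
for c in(T,S): caps(c)
def tri(a,b):
    o1,d1=ray(T,*a);o2,d2=ray(S,*b)
    A=np.stack([d1,-d2],1);t=np.linalg.lstsq(A,o2-o1,rcond=None)[0]
    p,q=o1+t[0]*d1,o2+t[1]*d2;return (p+q)/2,np.linalg.norm(p-q)
print("post",tri((420,275),(407,209)))
for nm,p,z in(("white",(394,334),.08),("green",(451,326),.08),("post",(420,275),.164),("lid",(417,277),.106),("bottA",(162,187),.227),("bottB",(508,187),.227)): print(nm,onz(T,*p,z).round(4))
print("side white/green",onz(S,437,261,.08),onz(S,459,230,.08),"post",onz(S,407,209,.164))
a=T["img"][225:355,350:480][...,::-1];b=T["img"][240:335,130:280][...,::-1]
cv2.imwrite("pics/crop1.png",np.hstack([cv2.resize(a,(400,400),interpolation=3),cv2.resize(b,(400,253),interpolation=3)] if 0 else [cv2.resize(a,(400,400),interpolation=3),np.pad(cv2.resize(b,(400,253),interpolation=3),((0,147),(0,0),(0,0)))]))
E
python3 m.py
```

```text
top blob [154.9 256.7] [142 245  25  26 383]
   line centre [0.5623 0.4292] ang deg 168.2 len 0.011 14
side blob [300.6 337.3] [287 321  29  32 595]
   line centre [0.511  0.2019] ang deg 168.5 len 0.033 26
side blob [261.6 366. ] [247 349  31  32 712]
   line centre [0.5312 0.3078] ang deg 179.4 len 0.031 32
side blob [315.  390.1] [299 373  32  33 756]
   line centre [0.4091 0.2776] ang deg 79.0 len 0.033 33
side blob [213.1 401.4] [198 384  32  34 815]
   line centre [0.5516 0.4295] ang deg 170.6 len 0.031 32
post (array([ 0.49766443, -0.17471351,  0.14373846]), np.float64(0.001173042893052415))
white [ 0.3693 -0.1239  0.08  ]
green [ 0.3855 -0.2516  0.08  ]
post [ 0.4962 -0.1717  0.164 ]
lid [ 0.4946 -0.1744  0.106 ]
bottA [0.6781 0.3591 0.227 ]
bottB [ 0.6708 -0.3461  0.227 ]
side white/green [ 0.37629962 -0.13427267  0.08      ] [ 0.38627542 -0.25398429  0.08      ] post [ 0.4893404  -0.15654657  0.164     ]
```

View pics/crop1.png

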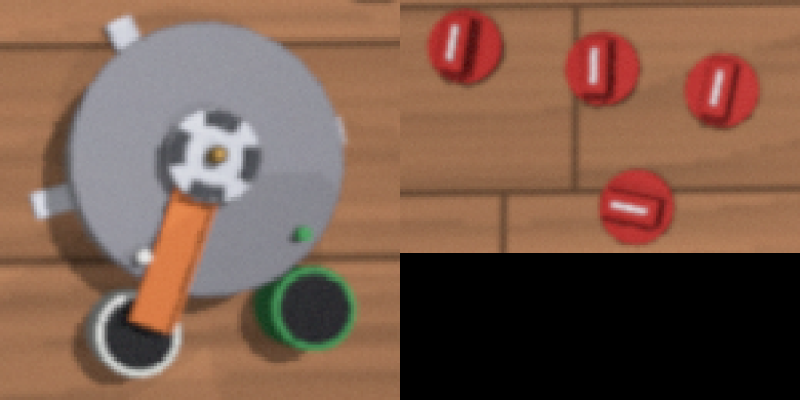

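Top view caps: (155,257), (206,266), (218,318) and (251,273). The robot's right is larger u, so the one meant is (251,273), y≈0.20. The crop confirms it is farthest right. The crop also shows the crown's dark narrow gaps near -11° mod 90, and the chute over the white cup.

Emit:
drive_tool:
  deltas:
    - [[28.6,-20.2,-5,0,0,0],[28.6,-20.2,-5,0,0,0],[28.6,-20.2,-4,0,0,0],[28.6,-20.2,-4,0,0,0],[28.6,-20.2,-4,0,0,0],[28.6,-20.2,-4,0,0,0],[28.6,-20.2,-4,0,0,0],[28.6,-20.2,-4,0,0,0]]
  gripper: 70
  squeeze: 25

```text
time: 0.82
position: [0.3814, -0.3476, 0.2786]
tool_rot: [0.983, 0.184, -0.0, -0.0]
ft_force: [1.0, -0.4, 0.5]
grip_width: 0.061
grip_force: 0.0
```

Emit:
drive_tool:
  deltas:
    - [[28.6,-20.2,-4,0,0,0],[28.6,-20.2,-4,0,0,0],[28.6,-20.2,-4,0,0,0],[28.6,-20.2,-4,0,0,0],[28.6,-20.2,-4,0,0,0],[28.6,-20.2,-4,0,0,0],[0,0,0,0,0,0],[0,0,0,0,0,0]]

```text
time: 1.48
position: [0.4976, -0.1727, 0.3026]
tool_rot: [0.983, 0.186, -0.0, 0.0]
ft_force: [-0.8, 0.3, -0.3]
grip_width: 0.061
grip_force: 0.0
```

```bash
python3 - <<'E'
from h import *
import pickle
c=cam("wrist"); pickle.dump(c,open("w1.pkl","wb")); save(c,"w1.png"); print(pose().round(4), sensors.get_obs()["ft_force"],sensors.get_obs()["time"])
E
```

```text
[[ 9.317e-01  3.633e-01 -8.000e-04  4.969e-01]
 [ 3.633e-01 -9.317e-01 -3.000e-04 -1.738e-01]
 [-9.000e-04  0.000e+00 -1.000e+00  3.023e-01]
 [ 0.000e+00  0.000e+00  0.000e+00  1.000e+00]] [ 0.10901304  0.12251363 -1.32402221] 1.5333
```

View pics/w1.png

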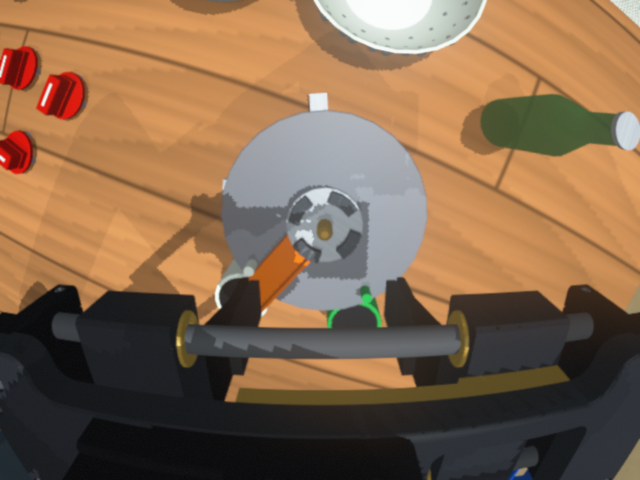

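```bash
cat > m2.py <<'E'
from h import *
import pickle
c=pickle.load(open("w1.pkl","rb"));T=pickle.load(open("top.pkl","rb"))
hsv=cv2.cvtColor(c["img"],cv2.COLOR_RGB2HSV)
sub=hsv[212:245,310:342].astype(int); m=(sub[...,1]>80)
v,u=np.nonzero(m); print("brass px",len(u),u.mean()+310,v.mean()+212, u.min()+310,u.max()+310,v.min()+212,v.max()+212)
# crown outer boundary: gray level vs lid ; use lid circle too
lid=((hsv[...,1]<45)&(hsv[...,2]>60)).astype(np.uint8)
g=cv2.GaussianBlur(c["img"],(5,5),1).mean(2)
pu,pv=u.mean()+310,v.min()+212+5
for z in(.160,.164): print("post",z,onz(c,u.mean()+310,v.mean()+212,z).round(4), onz(c,u.mean()+310,v.min()+216,z).round(4))
# angular profile about trial axis, plane at floor .138 and tips .147
ctr=onz(c,325,227,.15)[:2]
for z in(.138,.147):
    U,V=np.meshgrid(np.arange(280,372),np.arange(180,275))
    P=np.array([onz(c,a,b,z)[:2] for a,b in zip(U.ravel(),V.ravel())])
    for cc in (np.array([.497,-.1735]),):
        d=P-cc; r=np.hypot(*d.T); a=np.degrees(np.arctan2(d[:,1],d[:,0]))
        k=(r>.0225)&(r<.0295); val=g[V.ravel(),U.ravel()]
        print("z",z,[int(val[k&(a>=t)&(a<t+6)].mean()) for t in range(-180,180,6)])
# chute: orange in top
h=cv2.cvtColor(T["img"],cv2.COLOR_RGB2HSV)[:,:, :]
o=(h[...,0]>6)&(h[...,0]<14)&(h[...,1]>200)&(h[...,2]>170); o[:,:380]=0;o[:,440:]=0;o[:270]=0;o[345:]=0
n,l,s,ce=cv2.connectedComponentsWithStats(o.astype(np.uint8)); i=1+s[1:,4].argmax()
v,u=np.nonzero(l==i);P=np.array([onz(T,a,b,.123)[:2] for a,b in zip(u,v)]);w,V=np.linalg.eigh(np.cov(P.T))
print("chute ctr",P.mean(0),"dir",np.degrees(np.arctan2(V[1,1],V[0,1])),len(u))
# caps in top view
hs=h; r=((hs[...,0]<6)|(hs[...,0]>174))&(hs[...,1]>150)
r[:, :225]=0;r[:,280:]=0;r[:255]=0;r[295:]=0
v,u=np.nonzero(cv2.morphologyEx(r.astype(np.uint8),cv2.MORPH_CLOSE,np.ones((7,7))));print("cap blob",u.mean(),v.mean(),onz(T,u.mean(),v.mean(),.022))
w=(hs[...,1]<110)&(hs[...,2]>150);w[:, :240]=0;w[:,262:]=0;w[:260]=0;w[285:]=0
v,u=np.nonzero(w);P=np.array([onz(T,a,b,.055)[:2] for a,b in zip(u,v)]);e,V=np.linalg.eigh(np.cov(P.T));print("line",P.mean(0),np.degrees(np.arctan2(V[1,1],V[0,1])),len(u))
E
python3 m2.py
```

```text
brass px 228 324.2938596491228 229.56578947368422 318 331 220 239
post 0.16 [ 0.499  -0.1732  0.16  ] [ 0.5032 -0.1715  0.16  ]
post 0.164 [ 0.5    -0.1728  0.164 ] [ 0.5042 -0.1711  0.164 ]
z 0.138 [92, 77, 107, 147, 151, 151, 152, 134, 87, 78, 79, 79, 79, 80, 80, 80, 92, 142, 155, 155, 155, 150, 111, 89, 89, 97, 102, 105, 108, 105, 104, 124, 206, 224, 224, 222, 222, 216, 149, 102, 101, 101, 102, 97, 89, 76, 74, 85, 121, 146, 160, 178, 189, 141, 90, 99, 105, 113, 102, 108]
z 0.147 [93, 82, 122, 147, 150, 149, 149, 146, 108, 78, 78, 79, 79, 80, 80, 79, 78, 101, 144, 154, 155, 156, 145, 99, 87, 88, 96, 100, 106, 104, 103, 109, 187, 222, 222, 222, 220, 193, 110, 100, 100, 101, 98, 89, 78, 74, 83, 117, 141, 153, 167, 172, 151, 95, 91, 99, 116, 110, 108, 116]Traceback (most recent call last):
  File "m2.py", line 24, in <module>
    n,l,s,ce=cv2.connectedComponentsWithStats(o.astype(np.uint8)); i=1+s[1:,4].argmax()
                                                                       ~~~~~~~~~~~~~~^^
ValueError: attempt to get argmax of an empty sequence
```

Emit:
drive_tool:
  deltas:
    - [[18,-37,2,0,0,0],[18,-37,2,0,0,0],[18,-37,2,0,0,0],[18,-37,2,0,0,0],[18,-37,2,0,0,0],[18,-37,2,0,0,0],[18,-37,2,0,0,0],[18,-37,2,0,0,0]]

```text
time: 2.2
position: [0.5243, 0.1536, 0.2862]
tool_rot: [0.983, 0.182, -0.0, 0.0]
ft_force: [-0.6, -0.1, 0.1]
grip_width: 0.061
grip_force: 0.0
```

```bash
cat > m3.py <<'E'
from h import *
import pickle
c=pickle.load(open("w1.pkl","rb"));T=pickle.load(open("top.pkl","rb"))
def px(c,X):
    p=c["T"][:3,:3].T@(X-c["T"][:3,3]); d=np.array([p[0],-p[1],-p[2]])
    if c["n"]=="wrist":
        th=np.arctan2(np.hypot(d[0],d[1]),d[2]); s=c["f"]*th/np.hypot(d[0],d[1])
    else: s=c["f"]/d[2]
    return c["cx"]+s*d[0],c["cy"]+s*d[1]
g=c["img"].mean(2).astype(np.float32)
cc=np.array([.497,-.1735]); A=np.radians(np.arange(-180,180,1.))
for z in(.138,.147):
  cc=np.array([.497,-.1735])
  for it in range(4):
    prof=np.zeros(360)
    for r in(.023,.025,.027,.029):
        m=np.array([px(c,np.array([cc[0]+r*np.cos(a),cc[1]+r*np.sin(a),z])) for a in A],np.float32)
        prof+=cv2.remap(g,m[:,:1],m[:,1:],1)[:,0]/4
    G=[]
    for k in(-150,-60,30,120):
        i=(np.arange(k-38,k+39)+180)%360; p=prof[i]; t=(np.median(np.sort(p)[-18:])+np.median(np.sort(p)[:36]))/2
        b=np.nonzero(p>t)[0]; G.append((k-38+(b[0]+b[-1])/2,b[-1]-b[0]))
    th=np.radians([x[0] for x in G]); J=np.stack([-np.sin(th),np.cos(th)],1)/.026
    # theta_i = k_i + phi + J d
    s=np.linalg.lstsq(np.c_[np.ones(4),J],th-np.radians([-150,-60,30,120]),rcond=None)[0]; cc=cc+s[1:]
  print(z,cc.round(4),"gap",30+np.degrees(s[0]),G)
for n,h,name in((c,.164,"w1"),(T,.164,"top")):
    print(name,"px of post tip at .4965,-.174:",px(n,np.array([.4965,-.174,.164])),"base",px(n,np.array([.4965,-.174,.138])))
w=cam("wrist"); pickle.dump(w,open("w2.pkl","wb"));save(w,"w2.png")
hs=cv2.cvtColor(w["img"],cv2.COLOR_RGB2HSV)
r=((hs[...,0]<6)|(hs[...,0]>174))&(hs[...,1]>150)&(hs[...,2]>60)
n,l,s,ce=cv2.connectedComponentsWithStats(cv2.morphologyEx(r.astype(np.uint8),cv2.MORPH_CLOSE,np.ones((9,9))))
for i in range(1,n):
    if s[i,4]<800: continue
    wm=(l==i)&(hs[...,1]<90)&(hs[...,2]>170); v,u=np.nonzero(wm)
    P=np.array([onz(w,a,b,.055)[:2] for a,b in zip(u,v)]);
    if len(P)<10: print(ce[i],s[i]);continue
    e,V=np.linalg.eigh(np.cov(P.T)); print(ce[i],s[i],P.mean(0),np.degrees(np.arctan2(V[1,1],V[0,1])),np.sqrt(12*e),u.mean(),v.mean())
E
python3 m3.py
```

```text
0.138 [ 0.4937 -0.1723] gap 28.999887449162276 [(np.float64(-154.5), np.int64(55)), (np.float64(-58.0), np.int64(28)), (np.float64(26.5), np.int64(33)), (np.float64(122.0), np.int64(36))]
0.147 [ 0.4963 -0.1714] gap 29.000000000000004 [(np.float64(-153.5), np.int64(55)), (np.float64(-58.0), np.int64(28)), (np.float64(26.0), np.int64(34)), (np.float64(121.5), np.int64(37))]
w1 px of post tip at .4965,-.174: (np.float64(324.0806736200866), np.float64(234.1602332383394)) base (np.float64(323.9569456841326), np.float64(225.4333200001549))
top px of post tip at .4965,-.174: (np.float64(421.09227290528764), np.float64(274.84679367872144)) base (np.float64(419.11496344016354), np.float64(275.43620020006114))
[114.91774271 102.98947872] [  87   77   54   52 2091] [0.55163864 0.43038075] 170.37951574544192 [0.00541398 0.03110655] 98.93203883495146 101.42718446601941
[197.60492813 148.22053388] [ 172  120   54   56 2435] [0.53101865 0.30891516] 178.5877205934451 [0.00511243 0.03035185] 185.43939393939394 149.90151515151516
[277.1873053  195.43691589] [ 249  167   58   59 2568] [0.51655415 0.20193238] 166.73821492951532 [0.00483713 0.01739153] 276.0128205128205 197.21794871794873
[193.11132346 251.52842809] [ 164  226   56   55 2093] [0.41106858 0.28831114] 77.50899449045228 [0.0051888  0.00922879] 174.90625 258.25
```

View pics/w2.png

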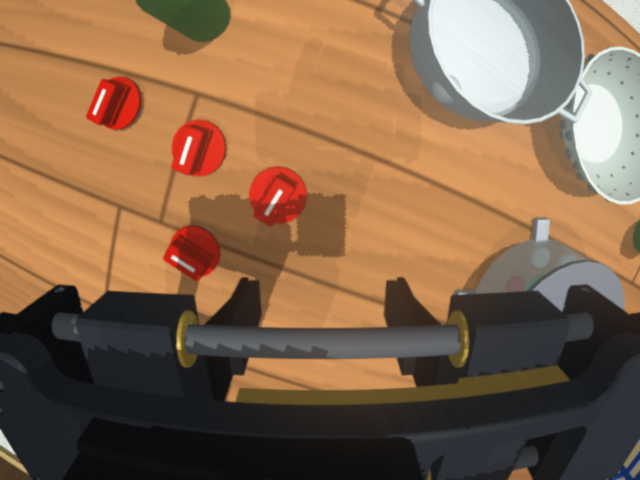

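The target cap is at (277,195) in this picture, half in the gripper's shadow. The side view gives it as (0.511, 0.202) with yaw -11.7°. I'll line up above it.

Emit:
drive_tool:
  deltas:
    - [[0,0,15,0,0,0.114],[0,0,15,0,0,0.114],[0,0,15,0,0,0.114],[0,0,15,0,0,0.114],[0,0,15,0,0,0.114],[-11,-22,15,0,0,0],[-11,-22,15,0,0,0],[0,0,10,0,0,0]]
  gripper: 80

```text
time: 2.92
position: [0.5098, 0.2018, 0.1698]
tool_rot: [0.995, -0.1, -0.002, -0.0]
ft_force: [-0.2, -0.5, -0.5]
grip_width: 0.0699
grip_force: 0.0
```

```bash
python3 - <<'E'
from h import *
import pickle
w=cam("wrist"); pickle.dump(w,open("w3.pkl","wb"));save(w,"w3.png")
hs=cv2.cvtColor(w["img"],cv2.COLOR_RGB2HSV)
p=pose();print(p[:3,3],np.degrees(np.arctan2(p[1,0],p[0,0])))
r=((hs[...,0]<6)|(hs[...,0]>174))&(hs[...,1]>150)&(hs[...,2]>40)
n,l,s,ce=cv2.connectedComponentsWithStats(cv2.morphologyEx(r.astype(np.uint8),cv2.MORPH_CLOSE,np.ones((13,13))))
for i in range(1,n):
    if s[i,4]<800: continue
    wm=(l==i)&(hs[...,1]<90)&(hs[...,2]>100); v,u=np.nonzero(wm)
    if len(u)<10: print(ce[i],s[i]);continue
    P=np.array([onz(w,a,b,.055)[:2] for a,b in zip(u,v)]);
    e,V=np.linalg.eigh(np.cov(P.T)); print(ce[i],s[i],P.mean(0),np.degrees(np.arctan2(V[1,1],V[0,1])),np.sqrt(12*e),u.mean(),v.mean())
E
```

```text
[0.50938012 0.20032372 0.16836162] -11.451555802572377
[321.5041206  226.26572864] [ 283  186   79   84 4975] [0.51072871 0.20297786] 168.42371585004864 [0.00424605 0.03007551] 321.489539748954 239.418410041841
[195.99863698 228.09813721] [ 161  189   72   82 4402] [0.5312916 0.3088189] 179.17125328736427 [0.00482382 0.03008439] 179.01818181818183 240.40454545454546
[ 78.40195796 234.1013533 ] [  46  198   65   72 3473] [0.55162697 0.43052421] 170.64214040907117 [0.00553245 0.03077299] 57.6530612244898 244.58503401360545
[262.53420523 367.12877264] [233 358  62  20 994] [0.40885733 0.27777392] 78.02342220710817 [0.00516305 0.03121888] 259.421686746988 367.5542168674699
```

View pics/w3.png

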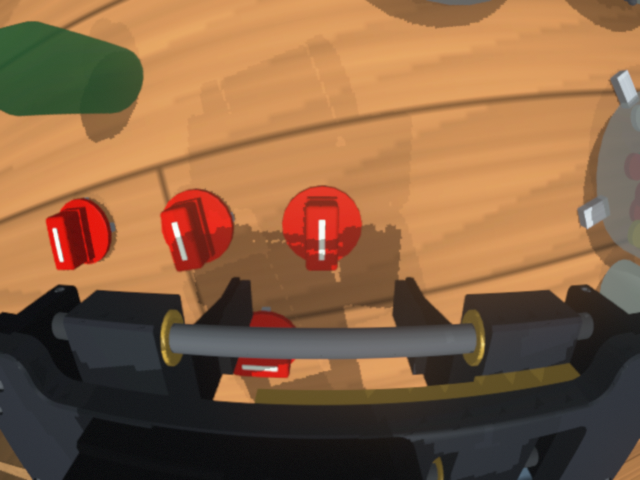

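The cap is centred at (321,239), with its line along tool x. Now down and grip.

Emit:
drive_tool:
  deltas:
    - [[0.7,-3,10,0,0,0],[0,0,25,0,0,0],[0,0,25,0,0,0],[0,0,25,0,0,0],[0,0,20,0,0,0],[0,0,12,0,0,0],[0,0,5,0,0,0],[0,0,0,0,0,0]]

```text
time: 3.63
position: [0.513, 0.2031, 0.0488]
tool_rot: [0.995, -0.101, -0.001, 0.0]
ft_force: [0.2, 0.0, 0.7]
grip_width: 0.0694
grip_force: 0.0
```

Emit:
drive_tool:
  deltas:
    - [[0,0,0,0,0,0],[0,0,0,0,0,0],[0,0,0,0,0,0],[0,0,0,0,0,0],[0,0,0,0,0,0],[0,0,0,0,0,0]]
  gripper: 0
  squeeze: 40

```text
time: 4.13
position: [0.513, 0.2042, 0.05]
tool_rot: [0.995, -0.1, 0.0, -0.0]
ft_force: [0.3, 0.6, 0.3]
grip_width: 0.0375
grip_force: 0.0
```

Emit:
drive_tool:
  deltas:
    - [[0,0,0,0,0,0],[0,0,0,0,0,0],[0,0,0,0,0,0],[0,0,0,0,0,0],[0,0,0,0,0,0],[0,0,0,0,0,0]]

```text
time: 4.63
position: [0.5127, 0.2038, 0.0497]
tool_rot: [0.995, -0.1, -0.0, 0.0]
ft_force: [0.2, -1.6, 3.7]
grip_width: 0.0241
grip_force: 40.0
```

```bash
python3 - <<'E'
from h import *
o=sensors.get_obs(); print({k:np.round(o[k],4) for k in("time","position","tool_rot","ft_force","moment","grip_width","grip_force")})
w=cam("wrist"); w=cam("wrist"); p=pose(); print(p[:3,3])
E
```

```text
{'time': np.float64(4.6333), 'position': array([0.5127, 0.2038, 0.0497]), 'tool_rot': array([ 9.95e-01, -9.99e-02, -1.00e-04,  1.00e-04]), 'ft_force': array([ 0.1629, -1.6138,  3.737 ]), 'moment': array([-0.2442,  0.1414, -0.0226]), 'grip_width': np.float64(0.0241), 'grip_force': np.float64(40.0002)}
[0.51276357 0.20386855 0.049698  ]
```

Emit:
drive_tool:
  deltas:
    - [[0,0,-12,0,0,0],[0,0,-24,0,0,0],[0,0,-28,0,0,-0.118],[0,0,-28,0,0,-0.118],[0,0,-28,0,0,-0.118],[0,0,-28,0,0,-0.118],[0,0,-28,0,0,-0.118],[0,0,-20,0,0,-0.118]]

```text
time: 5.4
position: [0.5132, 0.2045, 0.2486]
tool_rot: [0.967, 0.254, 0.002, -0.0]
ft_force: [-0.3, -0.6, -0.5]
grip_width: 0.0234
grip_force: 40.0
```

Emit:
drive_tool:
  deltas:
    - [[-15,24.6,0,0,0,0],[-18,29.6,0,0,0,0],[-18,29.6,0,0,0,0],[-18,29.6,0,0,0,0],[-18,29.6,0,0,0,0],[-18,29.6,0,0,0,0],[-18,29.6,0,0,0,0],[-18,29.6,0,0,0,0]]

```text
time: 6.07
position: [0.5018, -0.0682, 0.2459]
tool_rot: [0.968, 0.251, 0.0, -0.0]
ft_force: [1.0, 0.6, -1.5]
grip_width: 0.0235
grip_force: 40.0
```

Emit:
drive_tool:
  deltas:
    - [[-18,29.6,0,0,0,0],[-18,29.6,0,0,0,0],[-14,22,0,0,0,0],[-6,9,0,0,0,0],[0,0,0,0,0,0],[0,0,0,0,0,0],[0,0,0,0,0,0],[0,0,0,0,0,0]]

```text
time: 6.73
position: [0.497, -0.1712, 0.2455]
tool_rot: [0.968, 0.252, -0.0, -0.001]
ft_force: [0.7, 0.2, -1.6]
grip_width: 0.024
grip_force: 40.0
```

```bash
cat > st.py <<'E'
from h import *
o=sensors.get_obs(); p=pose(); print(round(o["time"],2),p[:3,3].round(4),"yaw",np.degrees(np.arctan2(p[1,0],p[0,0])).round(2),"tilt",p[:2,2].round(4),"F",o["ft_force"].round(2),"M",o["moment"].round(3),"q6",o["q"][5].round(2))
E
python3 st.py; python3 - <<'E'
from h import *
import pickle
w=cam("wrist"); pickle.dump(w,open("w4.pkl","wb"));save(w,"w4.png")
P0=pose(); hs=cv2.cvtColor(w["img"],cv2.COLOR_RGB2HSV)
r=((hs[...,0]<6)|(hs[...,0]>174))&(hs[...,1]>150)&(hs[...,2]>30); r[:,:240]=0;r[:,400:]=0
n,l,s,ce=cv2.connectedComponentsWithStats(cv2.morphologyEx(r.astype(np.uint8),cv2.MORPH_CLOSE,np.ones((13,13))));i=1+s[1:,4].argmax();print(ce[i],s[i])
wm=(hs[...,1]<100)&(hs[...,2]>110)
x,y,ww,hh,_=s[i]; sub=np.zeros_like(wm); sub[y:y+hh,x:x+ww]=wm[y:y+hh,x:x+ww]; v,u=np.nonzero(sub)
Q=np.array([np.linalg.inv(P0)@np.r_[onz(w,a,b,P0[2,3]+.0053),1] for a,b in zip(u,v)])[:,:3]
print("tool line mean",Q.mean(0),"x range",Q[:,0].min(),Q[:,0].max(),"y",Q[:,1].min(),Q[:,1].max(),len(u), u.mean(),v.mean())
E
```

```text
6.73 [ 0.497  -0.1712  0.2455] yaw 29.21 tilt [-0.0006  0.001 ] F [ 0.68  0.2  -1.58] M [ 0.005  0.008 -0.019] q6 0.52
[321.83649028 277.25724062] [ 260  230  125   98 8183]
tool line mean [ 0.02943407  0.00601479 -0.00530463] x range 0.0009196680975357419 0.04297534154805449 y -0.02490769453183636 0.02466012033274012 1159 339.5763589301122 262.34685073339085
```

View pics/w4.png

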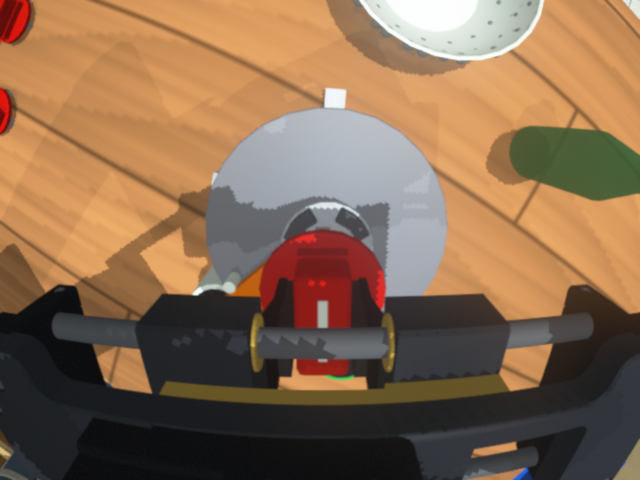

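```bash
python3 - <<'E'
from h import *
import pickle
w=pickle.load(open("w4.pkl","rb")); H=np.array(w["hand_eye"])
hs=cv2.cvtColor(w["img"],cv2.COLOR_RGB2HSV)
wm=(hs[...,1]<100)&(hs[...,2]>110)
for a,b in((295,330),(354,372)):
    s=np.zeros_like(wm); s[a:b,308:336]=wm[a:b,308:336]; v,u=np.nonzero(s); print(v.min(),v.max(),u.min(),u.max(),u.mean())
w["T"]=H
for u,v in((322,300),(321.5,362)): print(onz(w,u,v,-.0053).round(4), onz(w,u,v,-.0083).round(4))
E
```

```text
301 327 317 327 322.2288732394366
359 361 318 327 322.3448275862069
[ 0.0137 -0.0006 -0.0053] [ 0.0152 -0.0006 -0.0083]
[-0.0173 -0.0008 -0.0053] [-0.0151 -0.0008 -0.0083]
```

Emit:
drive_tool:
  deltas:
    - [[0.3,1.3,5,0,0,0],[0,0,12,0,0,0],[0,0,12,0,0,0],[0,0,7,0,0,0],[0,0,3,0,0,0],[0,0,1,0,0,0],[0,0,1,0,0,0],[0,0,1,0,0,0]]

```text
time: 7.45
position: [0.4985, -0.1743, 0.2039]
tool_rot: [0.968, 0.251, 0.0, 0.0]
ft_force: [-0.1, 0.3, -1.6]
grip_width: 0.0237
grip_force: 40.0
```

```bash
python3 st.py
```

```text
7.45 [ 0.4985 -0.1743  0.2039] yaw 29.1 tilt [ 0.001  -0.0005] F [-0.05  0.34 -1.6 ] M [-0.055 -0.005  0.004] q6 0.51
```

Emit:
drive_tool:
  deltas:
    - [[0,0,1,0,0,0],[0,0,1,0,0,0],[0,0,1,0,0,0],[0,0,0,0,0,0]]

```text
time: 7.78
position: [0.4981, -0.1741, 0.2005]
tool_rot: [0.968, 0.251, 0.0, 0.0]
ft_force: [0.3, 0.4, -1.8]
grip_width: 0.0235
grip_force: 40.0
```

```bash
python3 st.py
```

```text
7.78 [ 0.4981 -0.1741  0.2005] yaw 29.09 tilt [ 0. -0.] F [ 0.27  0.45 -1.83] M [-0.039  0.001  0.022] q6 0.51
```

Emit:
drive_tool:
  deltas:
    - [[0,0,1,0,0,0],[0,0,1,0,0,0],[0,0,0,0,0,0]]

```text
time: 8.03
position: [0.498, -0.1741, 0.1984]
tool_rot: [0.968, 0.251, -0.0, -0.0]
ft_force: [-0.9, -0.2, -1.0]
grip_width: 0.0236
grip_force: 40.0
```

```bash
python3 st.py
```

```text
8.03 [ 0.498  -0.1741  0.1984] yaw 29.09 tilt [-0.0003  0.0002] F [-0.9  -0.17 -0.97] M [-0.013  0.024 -0.015] q6 0.51
```

Emit:
drive_tool:
  deltas:
    - [[0,0,1,0,0,0],[0,0,1,0,0,0],[0,0,0,0,0,0]]

```text
time: 8.28
position: [0.498, -0.1741, 0.1964]
tool_rot: [0.968, 0.251, -0.0, -0.0]
ft_force: [0.4, 0.7, -1.1]
grip_width: 0.0239
grip_force: 40.0
```

```bash
python3 st.py
```

```text
8.28 [ 0.498  -0.1741  0.1964] yaw 29.09 tilt [-0.0003  0.0002] F [ 0.41  0.73 -1.14] M [ 0.042 -0.011 -0.022] q6 0.51
```

Emit:
drive_tool:
  deltas:
    - [[0,0,1,0,0,0],[0,0,1,0,0,0],[0,0,0,0,0,0]]

```text
time: 8.53
position: [0.498, -0.1741, 0.1943]
tool_rot: [0.968, 0.251, -0.0, -0.0]
ft_force: [0.2, -0.5, -1.4]
grip_width: 0.024
grip_force: 40.0
```

```bash
python3 st.py
```

```text
8.53 [ 0.498  -0.1741  0.1943] yaw 29.1 tilt [-0.0004  0.0002] F [ 0.23 -0.5  -1.35] M [ 0.01   0.008 -0.044] q6 0.51
```

Emit:
drive_tool:
  deltas:
    - [[0,0,1,0,0,0],[0,0,1,0,0,0],[0,0,0,0,0,0]]

```text
time: 8.78
position: [0.498, -0.1741, 0.1923]
tool_rot: [0.968, 0.251, -0.0, -0.0]
ft_force: [-0.1, -0.2, -0.9]
grip_width: 0.0236
grip_force: 40.0
```

```bash
python3 st.py
```

```text
8.78 [ 0.498  -0.1741  0.1923] yaw 29.1 tilt [-0.0004  0.0002] F [-0.07 -0.22 -0.94] M [-0.027  0.073  0.005] q6 0.51
```

Emit:
drive_tool:
  deltas:
    - [[0,0,1,0,0,0],[0,0,1,0,0,0],[0,0,0,0,0,0]]

```text
time: 9.03
position: [0.498, -0.1741, 0.1904]
tool_rot: [0.968, 0.251, -0.0, -0.0]
ft_force: [-0.6, 0.9, -1.5]
grip_width: 0.0235
grip_force: 40.0
```

```bash
python3 st.py
```

```text
9.03 [ 0.498  -0.1741  0.1904] yaw 29.09 tilt [-0.0003  0.0002] F [-0.62  0.9  -1.48] M [ 0.014 -0.009 -0.008] q6 0.51
```

Emit:
drive_tool:
  deltas:
    - [[0,0,1,0,0,0],[0,0,0.5,0,0,0],[0,0,0,0,0,0]]

```text
time: 9.28
position: [0.498, -0.1741, 0.1889]
tool_rot: [0.968, 0.251, -0.0, -0.0]
ft_force: [0.2, -0.0, -0.7]
grip_width: 0.0241
grip_force: 40.0
```

```bash
python3 st.py
```

```text
9.28 [ 0.498  -0.1741  0.1889] yaw 29.09 tilt [-0.0003  0.0002] F [ 0.16 -0.04 -0.73] M [-0.038 -0.032 -0.017] q6 0.51
```

Emit:
drive_tool:
  deltas:
    - [[0,0,0.7,0,0,0],[0,0,0.3,0,0,0],[0,0,0,0,0,0]]

```text
time: 9.53
position: [0.4981, -0.1741, 0.188]
tool_rot: [0.968, 0.251, -0.0, -0.0]
ft_force: [-0.2, 0.9, -0.9]
grip_width: 0.024
grip_force: 40.0
```

```bash
python3 st.py
```

```text
9.53 [ 0.4981 -0.1741  0.188 ] yaw 29.09 tilt [-0.0002  0.0001] F [-0.25  0.88 -0.88] M [ 0.064 -0.004 -0.036] q6 0.51
```

Emit:
drive_tool:
  deltas:
    - [[0,0,0.5,0,0,0],[0,0,0.3,0,0,0],[0,0,0,0,0,0]]

```text
time: 9.78
position: [0.4982, -0.1742, 0.1876]
tool_rot: [0.968, 0.251, 0.0, 0.0]
ft_force: [-1.0, 0.2, 1.9]
grip_width: 0.0236
grip_force: 40.0
```

Emit:
drive_tool:
  deltas:
    - [[0,0,0.5,0,0,0],[0,0,0.3,0,0,0],[0,0,0,0,0,0]]

```text
time: 10.03
position: [0.4982, -0.1741, 0.1867]
tool_rot: [0.968, 0.251, 0.0, 0.0]
ft_force: [0.7, 0.7, 2.9]
grip_width: 0.0238
grip_force: 40.0
```

Contact came at the height expected for fully home. I'll rock it gently to confirm.

Emit:
drive_tool:
  deltas:
    - [[0,0,0,0,0,0.03],[0,0,0,0,0,0.03],[0,0,0,0,0,0]]

```text
time: 10.28
position: [0.4984, -0.1743, 0.1867]
tool_rot: [0.975, 0.222, 0.0, 0.0]
ft_force: [-0.7, 0.0, 2.2]
grip_width: 0.0241
grip_force: 40.0
```

```bash
python3 st.py
```

```text
10.28 [ 0.4984 -0.1743  0.1867] yaw 25.64 tilt [ 0.0008 -0.0006] F [-0.71  0.02  2.23] M [ 0.055  0.077 -0.018] q6 0.58
```

Emit:
drive_tool:
  deltas:
    - [[0,0,0,0,0,-0.06],[0,0,0,0,0,-0.06],[0,0,0,0,0,-0.03],[0,0,0,0,0,0]]

```text
time: 10.62
position: [0.4985, -0.1744, 0.1867]
tool_rot: [0.956, 0.295, 0.0, 0.0]
ft_force: [0.0, -0.2, 2.4]
grip_width: 0.0237
grip_force: 40.0
```

```bash
python3 st.py
```

```text
10.62 [ 0.4985 -0.1744  0.1867] yaw 34.31 tilt [ 0.001  -0.0005] F [ 0.   -0.19  2.4 ] M [ 0.073 -0.033  0.021] q6 0.42
```

Emit:
drive_tool:
  deltas:
    - [[0,0,0,0,0,-0.05],[0,0,0,0,0,-0.05],[0,0,0,0,0,-0.05],[0,0,0,0,0,0]]

```text
time: 10.95
position: [0.4979, -0.1738, 0.1865]
tool_rot: [0.931, 0.365, -0.0, -0.0]
ft_force: [-1.3, 1.3, 3.3]
grip_width: 0.0235
grip_force: 40.0
```

```bash
python3 st.py
```

```text
10.95 [ 0.4979 -0.1738  0.1865] yaw 42.85 tilt [-0.0003  0.0007] F [-1.25  1.25  3.33] M [ 0.21   0.128 -0.03 ] q6 0.27
```

```bash
python3 - <<'E'
from h import *
import pickle
a=pickle.load(open("side.pkl","rb"));b=cam("side");t0=pickle.load(open("top.pkl","rb"));t=cam("top")
f=lambda c,x,y,w,h:cv2.resize(c["img"][y:y+h,x:x+w][...,::-1],(390,290),interpolation=3)
cv2.imwrite("pics/cmp.png",np.vstack([np.hstack([f(a,350,180,130,97),f(b,350,180,130,97)]),np.hstack([f(t0,350,240,150,112),f(t,350,240,150,112)])]))
E
```

View pics/cmp.png

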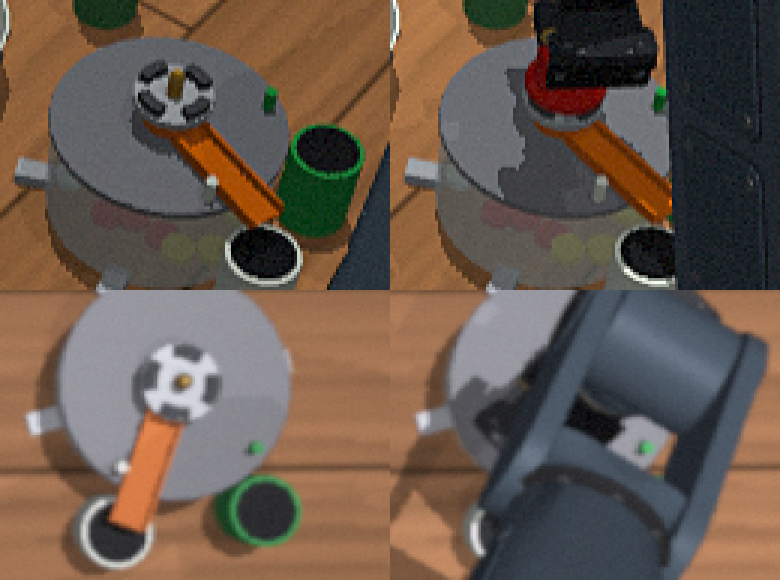

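The chute has swung a little towards green (its end moved about 5 px) and the red disc sits down on the crown, so the cap is meshed. I'll turn on counter-clockwise, keeping the cap axis still.

Emit:
drive_tool:
  deltas:
    - [[0,-0.1,0,0,0,-0.05],[0,-0.1,0,0,0,-0.05],[0,-0.1,0,0,0,-0.05],[0,-0.1,0,0,0,-0.05],[0,-0.1,0,0,0,-0.05],[0,-0.1,0,0,0,-0.05]]

```text
time: 11.55
position: [0.4975, -0.1734, 0.1864]
tool_rot: [0.866, 0.5, 0.0, -0.0]
ft_force: [-1.2, 1.6, 3.1]
grip_width: 0.0239
grip_force: 40.0
```

```bash
python3 st.py
```

```text
11.55 [ 0.4975 -0.1734  0.1864] yaw 60.06 tilt [-0.0004  0.0008] F [-1.19  1.57  3.14] M [ 0.235  0.082 -0.163] q6 -0.03
```

Emit:
drive_tool:
  deltas:
    - [[0,-0.1,0,0,0,-0.05],[0,-0.1,0,0,0,-0.05],[0,-0.1,0,0,0,-0.05],[0,-0.1,0,0,0,-0.05],[0,-0.1,0,0,0,-0.05]]

```text
time: 11.97
position: [0.4969, -0.1731, 0.1864]
tool_rot: [0.797, 0.604, 0.0, -0.001]
ft_force: [-1.3, 2.2, 3.2]
grip_width: 0.0237
grip_force: 40.0
```

```bash
python3 st.py
```

```text
11.97 [ 0.4969 -0.1731  0.1864] yaw 74.38 tilt [-0.0006  0.001 ] F [-1.32  2.15  3.23] M [ 0.302  0.112 -0.169] q6 -0.28
```

Emit:
drive_tool:
  deltas:
    - [[0,-0.1,0,0,0,-0.05],[0,-0.1,0,0,0,-0.05],[0,-0.1,0,0,0,-0.05],[0,0,0,0,0,0]]

```text
time: 12.3
position: [0.4966, -0.1731, 0.1864]
tool_rot: [0.749, 0.662, 0.0, -0.001]
ft_force: [-1.7, 2.1, 2.6]
grip_width: 0.0238
grip_force: 40.0
```

```bash
python3 st.py
```

```text
12.3 [ 0.4966 -0.1731  0.1864] yaw 82.92 tilt [-0.0006  0.0009] F [-1.73  2.1   2.56] M [0.366 0.053 0.011] q6 -0.43
```

Emit:
drive_tool:
  deltas:
    - [[0,-0.1,0,0,0,-0.03],[0,0,0,0,0,-0.03],[0,0,0,0,0,0]]

```text
time: 12.55
position: [0.4965, -0.1731, 0.1864]
tool_rot: [0.73, 0.684, 0.0, -0.001]
ft_force: [-1.6, 2.3, 3.5]
grip_width: 0.0236
grip_force: 40.0
```

```bash
python3 st.py
```

```text
12.55 [ 0.4965 -0.1731  0.1864] yaw 86.29 tilt [-0.0007  0.0009] F [-1.6   2.29  3.54] M [ 0.335  0.092 -0.095] q6 -0.48
```

Emit:
drive_tool:
  deltas:
    - [[0.3,-0.2,0,0,0,-0.03],[0.2,-0.1,0,0,0,-0.03],[0,0,0,0,0,-0.02]]

```text
time: 12.8
position: [0.4963, -0.1729, 0.1864]
tool_rot: [0.701, 0.713, -0.0, -0.0]
ft_force: [-1.1, 1.3, 3.5]
grip_width: 0.0236
grip_force: 40.0
```

```bash
python3 st.py
```

```text
12.8 [ 0.4963 -0.1729  0.1864] yaw 90.93 tilt [-0.0005  0.    ] F [-1.11  1.27  3.5 ] M [ 0.158  0.168 -0.211] q6 -0.56
```

Emit:
drive_tool:
  deltas:
    - [[0,0,0,0,0,-0.03],[0,0,0,0,0,-0.03]]

```text
time: 12.97
position: [0.4962, -0.173, 0.1864]
tool_rot: [0.68, 0.734, -0.0, -0.0]
ft_force: [-1.1, 0.3, 3.5]
grip_width: 0.024
grip_force: 40.0
```

```bash
python3 st.py
```

```text
12.97 [ 0.4962 -0.173   0.1864] yaw 94.39 tilt [-0.0008  0.0002] F [-1.07  0.34  3.48] M [ 0.17   0.216 -0.133] q6 -0.62
```

Emit:
drive_tool:
  deltas:
    - [[0,0,0,0,0,-0.03],[0,0,0,0,0,-0.02]]

```text
time: 13.13
position: [0.4961, -0.1729, 0.1864]
tool_rot: [0.661, 0.75, -0.0, -0.0]
ft_force: [-2.2, 0.3, 3.3]
grip_width: 0.0237
grip_force: 40.1
```

```bash
python3 st.py
```

```text
13.13 [ 0.4961 -0.1729  0.1864] yaw 97.17 tilt [-0.0008  0.0005] F [-2.24  0.27  3.25] M [ 0.087  0.3   -0.599] q6 -0.67
```

Emit:
drive_tool:
  deltas:
    - [[0,0,0,0,0,-0.02],[0,0,0,0,0,-0.02]]

```text
time: 13.3
position: [0.4961, -0.1729, 0.1863]
tool_rot: [0.646, 0.764, -0.0, -0.001]
ft_force: [-3.2, 0.7, 3.4]
grip_width: 0.0238
grip_force: 40.1
```

```bash
python3 st.py; python3 - <<'E'
from h import *
b=cam("side");t=cam("top")
f=lambda c,x,y,w,h:cv2.resize(c["img"][y:y+h,x:x+w][...,::-1],(390,290),interpolation=3)
cv2.imwrite("pics/cmp2.png",np.hstack([f(b,350,180,130,97),f(t,350,240,150,112)]))
E
```

```text
13.3 [ 0.4961 -0.1729  0.1863] yaw 99.56 tilt [-0.0011  0.0005] F [-3.23  0.71  3.38] M [ 0.099  0.476 -0.579] q6 -0.72
```

View pics/cmp2.png

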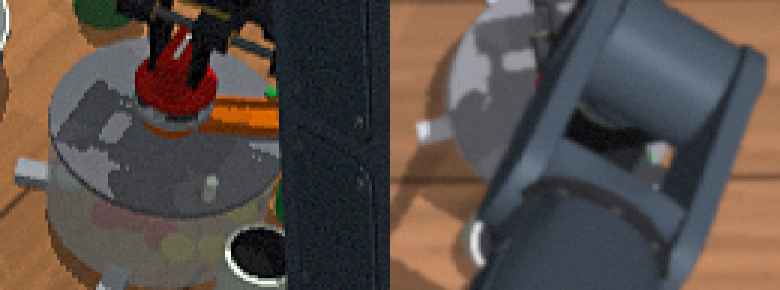

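At the stop (Mz ≈ -0.6 N m). The chute points at the green cup. I'll back off within the play, let go and rise.

Emit:
drive_tool:
  deltas:
    - [[0,0,0,0,0,0.02],[0,0,0,0,0,0.02],[0,0,0,0,0,0.02],[0,0,0,0,0,0]]

```text
time: 13.73
position: [0.4965, -0.1729, 0.1864]
tool_rot: [0.668, 0.744, -0.0, 0.0]
ft_force: [-3.2, 1.0, 2.3]
grip_width: 0.0237
grip_force: 40.0
```

```bash
python3 st.py
```

```text
13.73 [ 0.4965 -0.1729  0.1864] yaw 96.13 tilt [-0.0002 -0.0003] F [-3.24  0.96  2.27] M [ 0.108  0.432 -0.036] q6 -0.65
```

Emit:
drive_tool:
  deltas:
    - [[0,0,0,0,0,0],[0,0,0,0,0,0],[0,0,0,0,0,0],[0,0,0,0,0,0],[0,0,0,0,0,0],[0,0,0,0,0,0],[0,0,0,0,0,0],[0,0,0,0,0,0]]
  gripper: 80

```text
time: 14.4
position: [0.4966, -0.173, 0.1864]
tool_rot: [0.668, 0.744, 0.0, 0.0]
ft_force: [-0.6, -0.3, -0.9]
grip_width: 0.0662
grip_force: 0.0
```

Emit:
drive_tool:
  deltas:
    - [[0,0,-3,0,0,0],[0,0,-5,0,0,0],[0,0,-10,0,0,0],[0,0,-20,0,0,0],[0,0,-25,0,0,0],[0,0,-25,0,0,0],[0,0,-25,0,0,0],[0,0,-5,0,0,0]]

```text
time: 15.07
position: [0.4987, -0.1741, 0.3098]
tool_rot: [0.668, 0.744, 0.001, 0.005]
ft_force: [0.6, -0.4, 0.1]
grip_width: 0.0697
grip_force: 0.0
```

```bash
python3 st.py; python3 - <<'E'
from h import *
import pickle
b=cam("side");w=cam("wrist");pickle.dump(w,open("w5.pkl","wb"))
f=lambda c,x,y,w,h:cv2.resize(c["img"][y:y+h,x:x+w][...,::-1],(390,390*h//w),interpolation=3)
A=f(b,350,180,130,130);B=f(w,160,90,320,320)
cv2.imwrite("pics/fin.png",np.hstack([A,B]))
E
```

```text
15.07 [ 0.4987 -0.1741  0.3098] yaw 96.14 tilt [ 0.0086 -0.0051] F [ 0.58 -0.41  0.07] M [-0.032 -0.139 -0.024] q6 -0.65
```

View pics/fin.png

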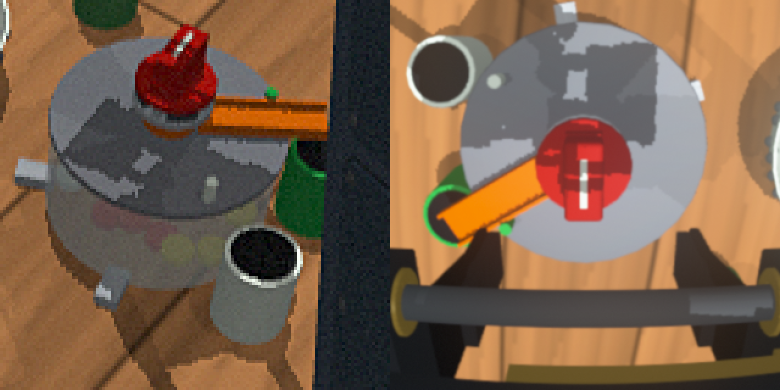

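```bash
python3 - <<'E'
from h import *
import pickle
w=pickle.load(open("w5.pkl","rb")); hs=cv2.cvtColor(w["img"],cv2.COLOR_RGB2HSV)
o=((hs[...,0]>8)&(hs[...,0]<18)&(hs[...,1]>215)&(hs[...,2]>150)).astype(np.uint8); o[:,:190]=0;o[:,300:]=0;o[:200]=0;o[300:]=0
n,l,s,ce=cv2.connectedComponentsWithStats(o);i=1+s[1:,4].argmax()
(cx,cy),sz,an=cv2.minAreaRect(np.argwhere(l==i)[:,::-1].astype(np.float32)); v,u=np.nonzero(l==i)
P=np.array([onz(w,a,b,.120)[:2] for a,b in zip(u,v)]);e,V=np.linalg.eigh(np.cov(P.T));ax=np.array([.4965,-.1735])
f=lambda d:np.degrees(np.arctan2(d[1],d[0]))%360
print("chute",f(P.mean(0)-ax),f(V[:,1])%180+180,s[i])
for nm,x,y in(("white",442,71),("green",447,213)):
    print(nm,f(onz(w,160+(x-390)*.8205,90+y*.8205,.08)[:2]-ax))
wm=(hs[...,1]<90)&(hs[...,2]>150);wm[:210]=0;wm[270:]=0;wm[:,:308]=0;wm[:,:308]=0;wm[:,332:]=0
v,u=np.nonzero(wm);
for z in(.193,.202): a,b=onz(w,u.mean(),v.min(),z),onz(w,u.mean(),v.max()+1,z);print(z,"line len",np.linalg.norm(a-b),(a+b)/2)
E
```

```text
chute 215.14268024134762 217.69467961105678 [ 199  221   87   71 2486]
white 158.46379335358458
green 213.78601445074577
0.193 line len 0.031118514874524852 [ 0.49688313 -0.17484956  0.193     ]
0.202 line len 0.030020540627902558 [ 0.49660718 -0.17194477  0.202     ]
```

```bash
python3 -c "
from rig import ticket; print(ticket.hand_in())"
```

```text
the job is handed in; nothing more can be done
None
```

I seated the red cap on the spindle and turned the orange chute round to its stop at the green cup; the cap was let go, by all signs still fully home, and the job is handed in (no verdict shown); at the stop the turning load briefly reached about 0.6 N m, the clutch's slip point.

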